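# Trim one dosing pump and snap the knob cover back on

## Task

On the laundry dosing unit, turn the blue middle knob clockwise until its white pointer lines up with the orange mark beside it, without touching the black knobs on either side. Then put the loose blue cover back over the knobs: hook its front lip into the slot while the cover is still tilted, swing it down and press until the latch snaps over it and it lies flat. Leave the cup, the bottle and the screwdriver where they are.

Things in the scene. Friction and masses are not known exactly. Their poses are not given: they have to be found in the camera images.
- unit: White dosing unit on its back, fixed to the counter, 214 (x) x 250 (y) x 70 mm. Origin: centre of underside; x points from its front (robot side) to the pump heads, y left, z up. On its flat top (the panel, 70 mm up), front to back: slot ridge, three knobs at x -43 and y +45, 0, -45 mm, orange latch in steel guides (x 0 to 23, |y| under 25, 29 mm high), pump heads (x 32 to 100, 21 mm high).
- slot_mouth (a point): Middle of the slot's mouth: x -87, y 0, z 74 mm in the unit's frame, same axes. The slot, in a black ridge 124 mm wide (y) and 11 mm high, opens towards +x; it is 8 mm high (panel to roof), 112 mm wide between its end cheeks and 12 mm deep to its back wall; roof 3 mm thick. The panel is flat and is the slot's floor.
- set_mark (a point): Orange mark on the panel beside the middle knob (9 x 3.4 mm), 19.5 mm from the knob's axis. The pointer lines up with it when joint knob_mid reads 1.75.
- knob_mid (a joint): Blue middle knob, rad: grows clockwise seen from above, range 0 to 4.2; stays where it is left (0.03 N m of friction). The pointer's direction in the unit's frame is 2.1 - value, counted anticlockwise from the unit's +x. Starts at 0.35 to 0.85.
- knob_mid_grip (a point): On the axis of the blue knob, 18 mm above the panel; its x axis points along the pointer. The knob is a round skirt (26 mm across, 6 mm high) carrying an upright bar grip 26 mm long (along the pointer), 9 mm wide and 20 mm high, top 26 mm above the panel, with a white line from the centre to the pointer's end.
- knob_left: Black knob 45 mm to the left (unit +y) of the blue one, same shape; origin on its axis at the panel, x axis along its pointer. Must not be touched or turned.
- knob_right: Black knob 45 mm to the right (unit -y) of the blue one, same shape; origin on its axis at the panel, x axis along its pointer. Must not be touched or turned.
- knob_left_tip (a point): Pointer end on top of the left black knob, 13 mm from its axis.
- knob_right_tip (a point): Pointer end on top of the right black knob, 13 mm from its axis.
- latch (a joint): Orange sprung latch (m): 0 = out, up to 0.006 as it is pushed back along the unit's +x; spring 5.6 N plus 1.4 N per mm. The cover's tooth pushes it back when the cover's rear is pressed down (about 8 to 16 N over 15 mm), then it springs out over the tooth.
- latch_nose (a point): Front edge of the latch, middle, 14.5 mm above the panel at unit x = 0, y = 0 when out. Its nose is 34 mm wide, flat underneath (13 mm above the panel), sloping back above up to 23 mm.
- cover: Loose blue cover, about 0.12 kg, a hood open below: 84 (x) x 150 (y) x 36 mm, walls 3 mm. Origin: centre of the hood's underside; x points from lip to tooth, z up. Starts open side down on the counter. Seated: flat on the panel, axes along the unit's, origin about x -43, y 0, z 70 mm in the unit's frame. Hooked and let go, it rests on the latch tilted by about 0.1 rad until pressed.
- cover_lip (a point): Middle of the lip's front edge: x -56, y 0, z 1.5 mm in the cover's frame. The white lip, 100 mm wide and 3 mm thick, sticks out 14 mm at the bottom of the front wall. Tilted by 0.2 to 0.35 rad (rear up) it still slides in to the slot's back wall; set down more than 12 mm short of the mouth, the front wall meets the knobs.
- cover_rib (a point): Middle of the white grip rib on top of the cover: x -5, y 0, z 48 mm in the cover's frame. The rib is 40 mm long (x -25 to 15), 10 mm wide (y) and 22 mm high (36 to 58 mm above the underside).
- cover_rear (a point): Place to press: top face above the rear tooth, x 34, y 0, z 36 mm in the cover's frame. The white tooth, 40 mm wide, 8 to 12 mm above the underside, sticks out 3.5 mm from the rear wall; seated, it lies under the latch.
- cup: White measuring cup, 68 mm across, 75 mm high, loose; origin at the centre of its underside. Leave it.
- bottle: White bottle with blue cap, 58 mm across, 140 mm high, loose; origin at the centre of its underside. Leave it.
- screwdriver: Red-handled screwdriver, 180 mm long, lying on the counter on the far right, loose; origin at about the middle of its length, at the height of the counter. Leave it.
Things that resemble listed ones, but are neither listed nor needed, are in the scene too. Several things have the shape of the cover; the one meant has the colours described above.

How it is judged:
On the way, in this order (a step that is already met when the one before it is completed fails the run):
1. the blue knob's pointer is on the orange mark (within 0.12 rad) (value of joint knob_mid between 1.63 and 1.87 rad), for 0.3 s.
2. the cover's lip is hooked at least 4 mm into the slot while the cover is still tilted (over 0.07 rad) (x of cover_lip in the frame of slot_mouth between -0.016 and -0.004 m and z of cover_lip in the frame of slot_mouth between -0.006 and 0.004 m and y of cover_lip in the frame of slot_mouth between -0.009 and 0.009 m and angle between cover's own z axis and vertical above 0.07 rad), for 0.2 s.
At the end, for the whole second after the job is handed in: Blue knob within 0.12 rad of the mark. Cover at rest over the knobs: lip 8 mm or more into the slot, within 9 mm of its middle; flat within 0.03 rad, rear edge at most 3 mm high; latch sprung out over it (under 1.5 mm back). Cup, bottle and screwdriver within 20 mm of their places (all of step 1 and x of cover_lip in the frame of slot_mouth between -0.016 and -0.008 m and z of cover_lip in the frame of slot_mouth between -0.006 and 0.002 m and y of cover_lip in the frame of slot_mouth between -0.009 and 0.009 m and angle between cover's own z axis and vertical below 0.03 rad and z of cover_rear in the frame of unit below 0.109 m and value of joint latch below 0.0015 m and linear speed of cover below 0.01 m/s and distance of each of cup, bottle, screwdriver from where it was at the start of the episode below 0.02 m); the robot touches nothing.
It fails at once if a black knob was touched by the robot (over 0.5 N) or turned (pointer end moved over 2 mm) (contact force between any of the arm, the fingers and knob_left above 0.5 N or contact force between any of the arm, the fingers and knob_right above 0.5 N or distance of any of knob_left_tip, knob_right_tip from where it was at the start of the episode above 0.002 m).
It fails at once if the cup, the bottle or the screwdriver was shifted by more than 20 mm or tipped over (distance of any of cup, bottle, screwdriver from where it was at the start of the episode above 0.02 m or angle between any of cup, bottle's own z axis and vertical above 0.5 rad).
It also fails if it takes over 69 s, if anything falls off the work surface, if the arm or the gripper's body presses on something with over 40 N, if the wrist force passes 120 N, or if a joint passes its speed limit or range.

## Robot

A 6-joint arm with a two-finger parallel gripper is mounted at the origin on the work surface. World frame = base frame: x ahead of the robot, y to its left, z up, the work surface at z = 0. Lengths are in m, angles in rad, forces in N, time in s.
With the tool pointing down it reaches from about 0.375 to 0.925 m from the base axis. Payload 5.7 kg.
Tool frame: the origin (TCP) lies on the centre line of the jaws, within the pads' length; the fingertips stand 25 mm ahead of it and the grasp point (between the pads) lies 6 mm ahead of it (tip_reach is the distance from the TCP to the fingertips, in m); z points along the fingers, y is the line along which they close (so a half turn about z gives the same grasp; the last joint's range is limited). The gripper opens to 88 mm and grips with 3 to 60 N. Pads are 20 mm wide; open, the fingers measure 115 mm over their backs; the gripper's body (75 mm by 178 mm) begins 61 mm behind the grasp point.
Start: joints at [1.185, 0.359, 1.51, -0, 1.272, -0.115], TCP at [0.16, 0.578, 0.219] pointing down, gripper open.
Joint ranges: [-2.97, 2.97], [-1.01, 2.36], [0.21, 2.38], [-0.96, 4.11], [0.2, 2.71], [-2.98, 2.98]. Speed limits (rad/s): [2.39, 2.39, 3.14, 3.14, 3.14, 3.14].

## Interface

Orientations are given as a unit quaternion [x, y, z, w].
In Python, from cell import * gives the robot as it stands.
- The arm moves only by the tool arm_command, never from a script. Its argument "commands" is a list that holds one entry, the list of rows, each a list of 7 numbers: the shift along the tool's x, y, z each as a share of 0.15 m, from -1 to 1, then the turn, a rotation vector about the tool's x, y, z each as a share of 180 degrees, from -1 to 1, then the closure, from -1 (fully open) to 1 (shut). A call has 1 to 20 rows; each row is the pose to reach, as a shift and turn from the pose commanded when the call began, along the tool's axes at that moment, turning the shorter way round; what a row does not reach only later rows make up. A row lasts 1/8 s, in which the tool goes at most 62.5 mm and 10.7 degrees, less where a joint would pass 70% of its speed; a pose out of reach is approached as far as the arm can. A call with a number of a shift or a turn outside -1 to 1 is refused whole. A call with a gripper value outside its range is refused whole. The fingers move at their own pace and stop on an object; "squeeze" is the grip in N (left out, the last holds). Time passes only in rows, so rows that repeat a pose let the fingers close. It gives the time, the measured TCP pose, the force, the opening and the grip force at its end, in the units of the state.
- read_state(): the state, without advancing time (a new reading comes with each control period).
- capture(name): name is "scene" or "top" or "wrist"; returns (picture, depth): 384x512x3 uint8, red, green, blue; 384x512 float32, m along the optical axis (not along the pixel's ray), 0 where there is no reading.
- camera_info(name): a dict with "mtx" (3x3 intrinsics, pixels), "dist" ([k1, k2, p1, p2, k3] as OpenCV has them; the pictures are not rectified), "world_from_camera" (4x4, takes a point from camera to world coordinates); the wrist camera has in their place "tool_from_camera" (4x4, takes a point from camera to tool coordinates, whose origin is the TCP and whose axes are the flange's). Camera axes: x right, y down, z forward; pixel columns grow to the right and rows downward; lengths in m; the calibration is good to about 2 mm. A picture is of the moment at which its call begins: read the wrist's pose just before it. camera_info takes no time and is no camera call.
- finish_job(): hands the job in; it is judged then, once.
The state is a dict: "time": time; "joint_positions": joint angles; "joint_vel": joint speeds; "joint_efforts": joint torques, N m; "eef_pos": TCP position; "orientation": TCP orientation; "contact_force": force on the tool from outside, world axes, zero at the start; "torque": the same for the moment, N m; "width": opening from 0.0 (shut) to 1.0 (fully open); "finger_force": force on a finger pad.
Only numpy, scipy, OpenCV 4.12 (cv2) and the standard library are available. Lean on these libraries where they do the work, as an engineer would, in place of code of your own. Each camera call takes 0.05 s, during which the arm holds its last target. There are 200 camera calls.

## Working session

There is one attempt and no reset: what is moved stays moved. The work goes in short steps, Python scripts to look and compute and a tool call to move; the robot and the scene stay as the last step left them, time stands still between calls to the robot, and variables do not carry over. Pictures are saved under pics/ and viewed, at most 10 in all, crops included, and the job is handed in when it is done.

Besides the shell and the picture viewer there is one more tool, called after ">>>" as name([rows], argument=value, ...), one row to a line, values as JSON. arm_command: Moves the arm, as the interface text tells. Shift numbers are shares of 0.15 m and turn numbers shares of 180 degrees, none past 1 either way. Its arguments: {"type":"object","properties":{"commands":{"type":"array","items":{"type":"array","items":{"type":"array","items":{"type":"number","minimum":-1,"maximum":1}}}},"squeeze":{"type":"number"}},"required":["commands"]}

```bash
mkdir -p pics; cat > h.py <<'E'
from cell import *
import numpy as np, cv2
from scipy.spatial.transform import Rotation as R
E
python3 - <<'E'
from h import *
s=read_state(); print(s)
for n in ("scene","top"):
    p,d=capture(n); cv2.imwrite(f"pics/{n}0.png",p[:,:,::-1]); np.savez(f"{n}0.npz",p=p,d=d)
    i=camera_info(n); print(n,np.round(i["mtx"],1).tolist(),i["dist"],np.round(i["world_from_camera"],4).tolist())
print(camera_info("wrist"))
a=cv2.imread("pics/scene0.png");b=cv2.imread("pics/top0.png")
cv2.imwrite("pics/top0b.png",cv2.resize(b,(800,600),interpolation=cv2.INTER_CUBIC))
E
```

```text
{'time': 0.0, 'joint_positions': array([ 1.18490238e+00,  3.59445269e-01,  1.51141212e+00,  6.08069377e-06,
        1.27249554e+00, -1.15080479e-01]), 'joint_vel': array([ 0.00088875, -0.00014847,  0.0005011 ,  0.00123927, -0.00187509,
        0.00035855]), 'joint_efforts': array([ 4.64472381e-03, -5.15372229e+01, -2.70737046e+01,  6.81671686e-02,
        3.46903922e-02, -1.72086052e-04]), 'eef_pos': array([0.16024417, 0.57749641, 0.21855289]), 'orientation': array([ 1.34994168e-01,  9.90846002e-01, -8.51946808e-04, -2.20978811e-04]), 'contact_force': array([-0.03933237, -0.58359976, -0.1511101 ]), 'torque': array([ 0.0085458 , -0.026351  ,  0.01316912]), 'finger_force': 0.0, 'width': 1.0015199233032388}
scene [[354.8, 0.0, 253.3], [0.0, 354.8, 195.4], [0.0, 0.0, 1.0]] [0.01076707 0.         0.         0.         0.        ] [[-0.655, 0.5918, -0.4699, 1.0103], [0.7556, 0.5131, -0.4072, 0.3171], [0.0001, -0.6218, -0.7832, 0.8484], [0.0, 0.0, 0.0, 1.0]]
top [[476.6, 0.0, 255.7], [0.0, 476.6, 189.7], [0.0, 0.0, 1.0]] [-0.15969673  0.          0.          0.          0.        ] [[-0.0058, -0.9888, 0.1492, 0.3819], [-0.9999, 0.0035, -0.0157, -0.0771], [0.015, -0.1493, -0.9887, 1.1898], [0.0, 0.0, 0.0, 1.0]]
{'mtx': array([[313.94063374,   0.        , 253.35613656],
       [  0.        , 313.94063374, 192.13072719],
       [  0.        ,   0.        ,   1.        ]]), 'dist': array([-0.07450949,  0.        ,  0.        ,  0.        ,  0.        ]), 'tool_from_camera': array([[-1.34576805e-03, -9.54039916e-01, -2.99676538e-01,
         8.31343646e-02],
       [ 9.99998854e-01, -1.07619753e-03, -1.06458487e-03,
        -4.85021459e-06],
       [ 6.93145309e-04, -2.99677627e-01,  9.54040271e-01,
        -1.65227215e-01],
       [ 0.00000000e+00,  0.00000000e+00,  0.00000000e+00,
         1.00000000e+00]])}
```

View pics/top0b.png

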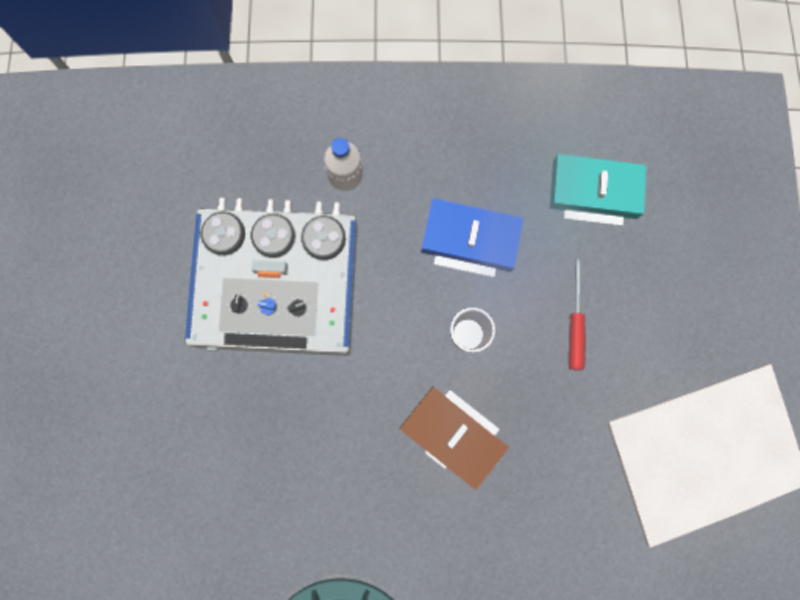

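View pics/scene0.png

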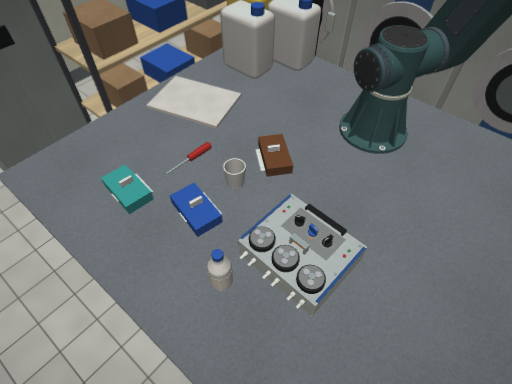

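The top view shows the unit at about (270,280) in the 800x600 picture, with its blue knob at (267,306). The blue cover is at (472,235) with its lip towards the robot. Teal and brown decoys, the cup, the bottle and the screwdriver are to the right. I'll measure the unit and cover.

```bash
cat >> h.py <<'E'
def rays(info,uv,T):
    uv=np.asarray(uv,float).reshape(-1,1,2)
    n=cv2.undistortPoints(uv,info["mtx"],info["dist"]).reshape(-1,2)
    d=np.c_[n,np.ones(len(n))]@T[:3,:3].T
    return T[:3,3],d
def toplane(info,uv,z,T=None):
    T=info["world_from_camera"] if T is None else T
    o,d=rays(info,uv,T); return o+d*((z-o[2])/d[:,2])[:,None]
def toolT(s):
    T=np.eye(4);T[:3,:3]=R.from_quat(s["orientation"]).as_matrix();T[:3,3]=s["eef_pos"];return T
def xyzmap(info,d,T=None):
    T=info["world_from_camera"] if T is None else T
    v,u=np.mgrid[:384,:512]; o,r=rays(info,np.stack([u,v],-1),T)
    return (o+r*d.reshape(-1,1)).reshape(384,512,3)
def rect(pts):
    (c,(w,h),a)=cv2.minAreaRect((np.asarray(pts)[:,:2]*1000).astype(np.float32)); return np.round(c,1),round(w,1),round(h,1),round(a,2)
def big(m):
    n,l,st,_=cv2.connectedComponentsWithStats(m.astype(np.uint8)); return l==1+np.argmax(st[1:,4])
E
python3 - <<'E'
from h import *
for n in("top","scene"):
    f=np.load(n+"0.npz");p,d=f["p"],f["d"];i=camera_info(n)
    X=xyzmap(i,d)
    h=cv2.cvtColor(p,cv2.COLOR_RGB2HSV)
    print(n,"table z",np.median(X[:,:,2][(abs(X[:,:,2])<.02)&(X[:,:,0]<.8)&(X[:,:,0]>.3)]))
    reg=(X[:,:,0]>.2)&(X[:,:,0]<.85)&(abs(X[:,:,1])<.6)
    def pts(m,z):
        v,u=np.nonzero(m); return toplane(i,np.c_[u,v],z)
    blue=(h[:,:,0]>105)&(h[:,:,0]<122)&(h[:,:,1]>130)&reg&(X[:,:,1]<0.0)
    m=big(blue&(X[:,:,2]>.029)); m2=cv2.morphologyEx(m.astype(np.uint8),cv2.MORPH_CLOSE,np.ones((9,9)))>0
    print("cover top",rect(pts(m2,.036)),"z",np.median(X[m][:,2]))
    rib=cv2.dilate(m.astype(np.uint8),np.ones((7,7)))>0
    rb=(h[:,:,1]<60)&(h[:,:,2]>150)&(X[:,:,2]>.045)&m2
    print("rib",rect(pts(rb,.058)),rb.sum())
    un=big((abs(X[:,:,2]-.07)<.006)&reg&(X[:,:,1]>-.05))
    print("unit",rect(pts(un,.07)),un.sum(),np.median(X[un][:,2]))
    om=(h[:,:,0]<16)&(h[:,:,1]>150)&(h[:,:,2]>150)&(X[:,:,2]>.06)&reg
    nn,l,st,c=cv2.connectedComponentsWithStats(om.astype(np.uint8))
    for k in range(1,nn): print("orange",st[k,4],c[k],toplane(i,c[k],.07)[0],X[l==k].mean(0))
    bk=(h[:,:,0]>105)&(h[:,:,0]<122)&(h[:,:,1]>130)&(X[:,:,2]>.06)&reg&(X[:,:,2]<.11)
    nn,l,st,c=cv2.connectedComponentsWithStats(bk.astype(np.uint8))
    for k in range(1,nn):
        if st[k,4]>15: print("blue",st[k,4],c[k],toplane(i,c[k],.096)[0],X[l==k].mean(0))
    g=(np.max(p,2)<60)&reg&(X[:,:,2]>.06)&(X[:,:,2]<.11)
    nn,l,st,c=cv2.connectedComponentsWithStats(g.astype(np.uint8))
    for k in range(1,nn):
        if st[k,4]>25: print("black",st[k,4],c[k],rect(pts(l==k,.081 if st[k,4]>150 else .09)))
E
```

```text
top table z 0.0004824092538548985
cover top (array([ 658.3, -211.3]), 147.3, 84.7, 77.52) z 0.03648693433384831
rib (array([ 653.3, -210.4]), 9.6, 41.0, 77.6) 66
unit (array([579.1, 103.6]), 250.4, 214.8, 87.2) 6317 0.07044887347403961
orange 12 [171.5 175. ] [0.58707113 0.10641142 0.07      ] [0.58281565 0.1026138  0.09322314]
blue 95 [122.93684211 176.63157895] [0.57902588 0.21746927 0.096     ] [0.5840203  0.22433254 0.07091649]
blue 16 [225.5 148. ] [ 0.6463965  -0.02397635  0.096     ] [ 0.65267073 -0.02271677  0.07005887]
blue 89 [223.07865169 189.41573034] [ 0.54779679 -0.01880581  0.096     ] [ 0.55179673 -0.01749033  0.07141933]
blue 55 [171.47272727 196.14545455] [0.53241365 0.10115891 0.096     ] [0.53384772 0.10289362 0.08544804]
scene table z 0.000917064060022843
cover top (array([ 660.5, -207. ]), 156.3, 84.7, 77.12) z 0.036616984948615316
rib (array([ 653.7, -208.2]), 9.0, 38.1, 80.29) 37
unit (array([580.6, 105.8]), 251.4, 215.6, 87.06) 4954 0.07088755643011241
orange 4 [283.5 210.5] [0.52910247 0.00835504 0.07      ] [0.53095382 0.00954326 0.07299568]
orange 2 [310. 
[... 273 characters left out ...]
.07136128]
blue 76 [311.89473684 230.26315789] [0.54691077 0.11019891 0.096     ] [0.54039574 0.10726194 0.08536035]
blue 205 [339.99512195 274.89756098] [0.60454857 0.22894393 0.096     ] [0.58967047 0.22614145 0.07145242]
black 257 [326.21400778 218.86381323] (array([485.3, 110.9]), 123.9, 21.0, 86.62)
black 80 [299.275  220.5375] (array([539.5,  67.2]), 29.0, 23.4, 36.73)
black 77 [327.57142857 241.33766234] (array([542. , 157.3]), 23.3, 34.1, 76.52)
black 115 [261.10434783 246.19130435] (array([655.9,  37.1]), 42.6, 62.5, 40.93)
black 118 [284.08474576 266.06779661] (array([662.9, 113.6]), 38.5, 62.9, 33.51)
black 138 [308.74637681 287.56521739] (array([668.5, 189.4]), 38.5, 63.9, 29.46)
```

>>> arm_command([
  [[-0.82,-0.59,0,0,0,0,-1],[-0.82,-0.59,0,0,0,0,-1],[-0.82,-0.59,0,0,0,0,-1],[-0.82,-0.59,0,0,0,0,-1]],
])

```text
time: 0.6
eef_pos: [0.2561, 0.4584, 0.2191]
orientation: [0.136, 0.991, -0.0, -0.0]
contact_force: [0.0, 0.1, -0.3]
width: 1.0
finger_force: 0.0
```

>>> arm_command([
  [[-0.82,-0.59,0,0,0,0,-1],[-0.82,-0.59,0,0,0,0,-1],[-0.82,-0.59,0,0,0,0,-1],[-0.82,-0.59,0,0,0,0,-1]],
])

```text
time: 1.1
eef_pos: [0.3508, 0.3417, 0.2193]
orientation: [0.136, 0.991, 0.0, -0.0]
contact_force: [0.3, 1.0, 0.3]
width: 1.002
finger_force: 0.0
```

>>> arm_command([
  [[-0.82,-0.59,0,0,0,0,-1],[-0.82,-0.59,0,0,0,0,-1],[-0.82,-0.59,0,0,0,0,-1],[-0.82,-0.59,0,0,0,0,-1]],
])

```text
time: 1.6
eef_pos: [0.4457, 0.2242, 0.2192]
orientation: [0.136, 0.991, 0.0, -0.0]
contact_force: [-0.4, 0.6, 0.5]
width: 0.999
finger_force: 0.0
```

>>> arm_command([
  [[-0.81,-0.58,0.2,0,0,0.45,-1],[-0.81,-0.58,0.2,0,0,0.45,-1],[-0.81,-0.58,0.2,0,0,0.45,-1],[-0.81,-0.58,0.2,0,0,0.45,-1],[-0.81,-0.58,0.2,0,0,0.45,-1],[-0.81,-0.58,0.2,0,0,0.45,-1],[-0.81,-0.58,0.2,0,0,0.45,-1],[-0.81,-0.58,0.2,0,0,0.45,-1],[-0.81,-0.58,0.2,0,0,0.45,-1],[-0.81,-0.58,0.2,0,0,0.45,-1]],
])

```text
time: 2.85
eef_pos: [0.5384, 0.1087, 0.1892]
orientation: [0.745, 0.667, -0.0, -0.0]
contact_force: [1.1, -0.9, -0.2]
width: 1.001
finger_force: 0.0
```

```bash
python3 - <<'E'
from h import *
s=read_state(); p,d=capture("wrist"); np.savez("w1.npz",p=p,d=d,T=toolT(s))
print(s["time"],s["eef_pos"],s["orientation"],s["joint_positions"])
cv2.imwrite("pics/w1.png",cv2.resize(p[:,:,::-1],(800,600),interpolation=cv2.INTER_CUBIC))
E
```

```text
2.85 [0.5383845  0.10871865 0.18924865] [ 7.44974829e-01  6.67092520e-01 -6.47183167e-05 -2.64570115e-04] [7.32407532e-02 3.16598072e-01 1.65740997e+00 3.69479007e-04
 1.16801032e+00 1.83293823e-01]
```

View pics/w1.png

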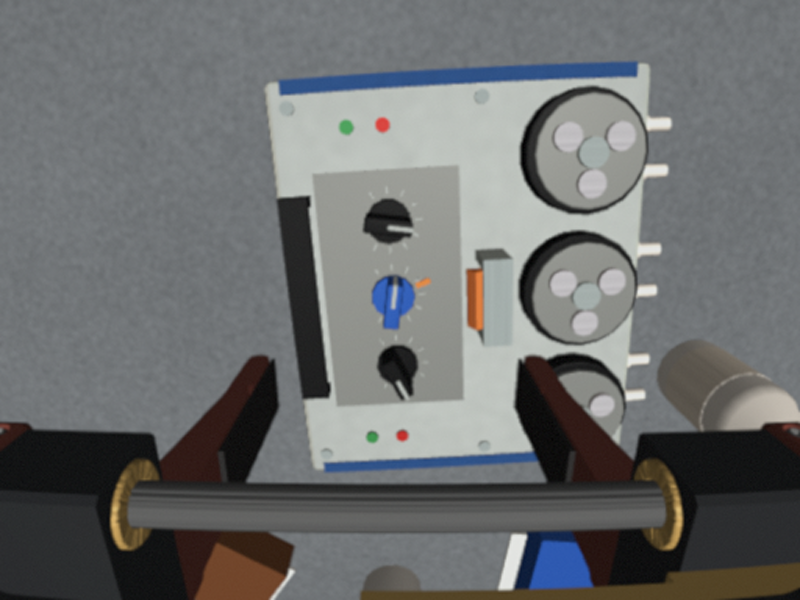

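The wrist view shows the blue knob at (393,298) with its pointer going up to (396,277). The orange mark is at (423,283), the latch at (475,298) and the ridge at (303,300).

```bash
python3 - <<'E'
from h import *
f=np.load("w1.npz");p,d=f["p"],f["d"];i=camera_info("wrist");T=f["T"]@i["tool_from_camera"]
X=xyzmap(i,d,T);h=cv2.cvtColor(p,cv2.COLOR_RGB2HSV)
def pts(m,z):
    v,u=np.nonzero(m); return toplane(i,np.c_[u,v],z,T)
v,u=np.mgrid[:384,:512]
un=big((abs(X[:,:,2]-.07)<.006)&(v<315)); print("unit",rect(pts(un,.07)),np.median(X[un][:,2]))
box=lambda a,b,c,e:(u>a*.64)&(u<b*.64)&(v>c*.64)&(v<e*.64)
om=(h[:,:,0]<20)&(h[:,:,1]>110)&box(410,440,270,300)
P=pts(om,.07); print("mark",P.mean(0),om.sum(),rect(P))
bl=(h[:,:,0]>100)&(h[:,:,0]<125)&(h[:,:,1]>110)&box(360,430,260,340)
w=(h[:,:,1]<100)&(h[:,:,2]>140)&cv2.morphologyEx(bl.astype(np.uint8),cv2.MORPH_CLOSE,np.ones((7,7))).astype(bool)
print("blue top z",np.percentile(X[bl][:,2],[5,50,95]))
top=bl&(X[:,:,2]>.088); print("top of bar",rect(pts(top|w,.096)),top.sum())
sk=bl&(X[:,:,2]<.085)
Pw=pts(w,.096);q=Pw[:,:2]-Pw[:,:2].mean(0);vv=np.linalg.svd(q)[2][0];print("white",Pw.mean(0),w.sum(),np.degrees(np.arctan2(vv[1],vv[0])),np.ptp(q@vv))
bk=big((np.max(p,2)<70)&box(265,335,185,410)); print("ridge",rect(pts(bk&(X[:,:,2]>.077),.081)))
la=(h[:,:,0]<20)&(h[:,:,1]>110)&box(460,490,260,340);P=X[la];print("latch",rect(pts(la,.088)),P[:,2].min(),P[:,2].max())
E
```

```text
unit (array([578. , 103.5]), 251.4, 211.8, 86.94) 0.07010519121520886
mark [0.55418631 0.11155064 0.07      ] 34 (array([554.2, 111.4]), 8.4, 3.5, 21.18)
blue top z [0.07495625 0.07684121 0.09662707]
top of bar (array([536.6, 107.4]), 26.9, 10.5, 77.18) 234
white [0.53687342 0.11252117 0.096     ] 48 -102.36236613493222 0.012822043090505619
ridge (array([483.6, 109.6]), 123.2, 17.3, 86.99)
latch (array([582.1, 102.8]), 36.5, 8.0, 86.61) 0.07966403270159389 0.35449720660014383
```

>>> arm_command([
  [[-0.014,-0.013,0.2,0,0,0.036,0.32],[-0.014,-0.013,0.3,0,0,0.036,0.32],[-0.014,-0.013,0.3,0,0,0.036,0.32],[-0.014,-0.013,0.3,0,0,0.036,0.32],[-0.014,-0.013,0.3,0,0,0.036,0.32],[-0.014,-0.013,0.4,0,0,0.036,0.32],[-0.014,-0.013,0.5,0,0,0.036,0.32],[-0.014,-0.013,0.568,0,0,0.036,0.32],[-0.014,-0.013,0.568,0,0,0.036,0.32]],
])

```text
time: 4.03
eef_pos: [0.5355, 0.1053, 0.1028]
orientation: [0.783, 0.623, -0.001, -0.001]
contact_force: [-0.5, 0.2, -0.4]
width: 0.341
finger_force: 0.0
```

```bash
python3 - <<'E'
from h import *
s=read_state(); p,d=capture("wrist"); np.savez("w2.npz",p=p,d=d,T=toolT(s))
print(s["time"],s["eef_pos"],s["orientation"],s["joint_positions"],s["width"],s["contact_force"])
cv2.imwrite("pics/w2.png",cv2.resize(p[60:330,120:400,::-1],(622,600),interpolation=cv2.INTER_CUBIC))
E
```

```text
4.025 [0.53554918 0.10526968 0.10275613] [ 7.82578923e-01  6.22549770e-01 -1.19514750e-03 -7.64949151e-04] [ 6.75851463e-02  4.18150180e-01  1.75304834e+00 -1.20354147e-04
  9.73230371e-01  2.94454416e-01] 0.34067049763313945 [-0.54132794  0.18974677 -0.39718923]
```

View pics/w2.png

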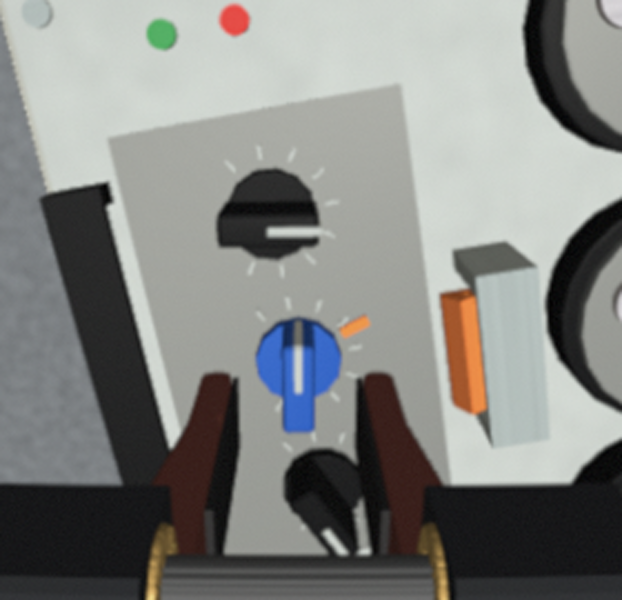

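The fingers straddle the blue bar and line up with it, with the knob at (298,375) in the crop. I'll refine the axis position from this close view.

```bash
python3 - <<'E'
from h import *
s=read_state();print(s["eef_pos"])
f=np.load("w2.npz");p,d=f["p"],f["d"];i=camera_info("wrist");T=toolT(s)@i["tool_from_camera"]
X=xyzmap(i,d,T);h=cv2.cvtColor(p,cv2.COLOR_RGB2HSV);v,u=np.mgrid[:384,:512]
bl=(h[:,:,0]>100)&(h[:,:,0]<125)&(h[:,:,1]>100)&(u>225)&(u<285)&(v>195)&(v<262)
w=(h[:,:,1]<100)&(h[:,:,2]>140)&(cv2.morphologyEx(bl.astype(np.uint8),cv2.MORPH_CLOSE,np.ones((7,7)))>0)
z=X[:,:,2];print(np.percentile(z[bl],[2,50,98]))
def pts(m,z):
    v,u=np.nonzero(m); return toplane(i,np.c_[u,v],z,T)
print("top",rect(pts((bl&(z>.092))|w,.096)))
Pw=pts(w,.096);q=Pw[:,:2]-Pw[:,:2].mean(0);vv=np.linalg.svd(q)[2][0];print("white",Pw.mean(0),np.degrees(np.arctan2(vv[1],vv[0])),np.ptp(q@vv))
om=(h[:,:,0]<20)&(h[:,:,1]>110)&(u>270)&(u<290)&(v>195)&(v<215)
P=pts(om,.07); print("mark",P.mean(0),rect(P))
E
```

```text
[0.5361641  0.10530696 0.10344111]
[0.07447979 0.07782941 0.09769092]
top (array([537.1, 108.4]), 28.3, 9.0, 76.56)
white [0.53723053 0.11226209 0.096     ] -108.44148287670718 0.018653584725688427
mark [0.55498998 0.11121498 0.07      ] (array([554.9, 111.2]), 9.1, 3.5, 15.33)
```

>>> arm_command([
  [[0.007,0,0,0,0,0,1],[0.007,0,0,0,0,0,1],[0.007,0,0,0,0,0,1],[0.007,0,0,0,0,0,1],[0.007,0,0,0,0,0,1],[0.007,0,0,0,0,0,1]],
], squeeze=10)

```text
time: 4.82
eef_pos: [0.5369, 0.1064, 0.1042]
orientation: [0.783, 0.623, -0.0, 0.0]
contact_force: [0.1, -0.5, 0.1]
width: 0.006
finger_force: 0.0
```

>>> arm_command([
  [[0,0,0,0,0,0.05,1],[0,0,0,0,0,0.1,1],[0,0,0,0,0,0.15,1],[0,0,0,0,0,0.2,1],[0,0,0,0,0,0.25,1],[0,0,0,0,0,0.3,1],[0,0,0,0,0,0.333,1],[0,0,0,0,0,0.333,1],[0,0,0,0,0,0.333,1],[0,0,0,0,0,0.333,1]],
])

```text
time: 6.08
eef_pos: [0.5369, 0.1064, 0.1042]
orientation: [0.989, 0.149, -0.0, 0.0]
contact_force: [-0.4, 0.9, 0.4]
width: 0.003
finger_force: 0.0
```

```bash
python3 - <<'E'
from h import *
s=read_state(); p,d=capture("wrist"); np.savez("w3.npz",p=p,d=d,T=toolT(s))
print(s["time"],s["eef_pos"],s["orientation"],s["joint_positions"],s["width"],s["contact_force"])
print(90-np.degrees(2*np.arctan2(s["orientation"][1],s["orientation"][0])))
cv2.imwrite("pics/w3.png",cv2.resize(p[60:330,120:400,::-1],(622,600),interpolation=cv2.INTER_CUBIC))
E
```

```text
6.075 [0.53688848 0.10636424 0.10415104] [ 9.88851392e-01  1.48905748e-01 -2.32930982e-05  4.91396107e-05] [ 6.94316008e-02  4.16803723e-01  1.75079176e+00 -1.22937431e-04
  9.74035751e-01  1.34137383e+00] 0.003207484157974966 [-0.37796588  0.8805105   0.43729606]
72.87296322455583
```

View pics/w3.png

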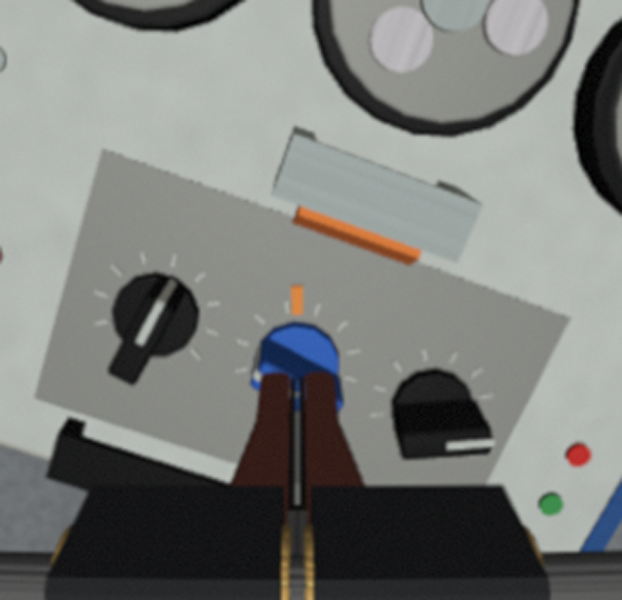

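The gripper closed fully (width about 0) and missed the bar, which still sits unturned near (298,385) in the crop. I'll check the actual tip height from depth.

```bash
python3 - <<'E'
from h import *
f=np.load("w3.npz");p,d=f["p"],f["d"];i=camera_info("wrist")
X=xyzmap(i,d,i["tool_from_camera"])  # tool coords
X0=xyzmap(i,d,f["T"]@i["tool_from_camera"])
for v in range(215,282,4): print(v,[ (np.round(X[v,u]*1000).astype(int).tolist(),int(X0[v,u,2]*1000)) for u in (246,260)],p[v,246])
import cell; print([k for k in dir(cell) if not k.startswith('__')]); print([ (k,getattr(cell,k)) for k in dir(cell) if 'tip' in k.lower()])
E
```

```text
215 [([6, -5, 28], 76), ([6, 4, 28], 75)] [ 31  58 112]
219 [([7, -5, 19], 84), ([3, 4, 28], 75)] [15 35 73]
223 [([6, -5, 14], 89), ([1, 4, 25], 79)] [18 38 75]
227 [([6, -5, 9], 95), ([2, 4, 17], 87)] [45 52 94]
231 [([11, -4, -8], 111), ([11, 3, -8], 112)] [52 28 22]
235 [([10, -4, -13], 116), ([11, 3, -14], 117)] [53 28 24]
239 [([11, -4, -18], 122), ([11, 3, -18], 121)] [54 30 24]
243 [([11, -4, -22], 126), ([10, 3, -22], 125)] [52 27 23]
247 [([11, -4, -26], 130), ([11, 3, -27], 131)] [53 28 24]
251 [([12, -4, -32], 136), ([11, 3, -31], 135)] [52 30 24]
255 [([11, -4, -35], 139), ([12, 3, -37], 140)] [51 29 22]
259 [([11, -4, -39], 143), ([11, 3, -39], 143)] [52 29 24]
263 [([11, -3, -43], 147), ([11, 3, -42], 145)] [53 29 25]
267 [([11, -3, -46], 150), ([11, 3, -46], 150)] [53 30 25]
271 [([11, -3, -49], 153), ([11, 3, -49], 153)] [52 29 25]
275 [([11, -3, -52], 155), ([11, 3, -52], 155)] [53 28 24]
279 [([33, -2, -89], 193), ([34, 2, -90], 194)] [27 20 20]
['PlanningError', 'camera_info', 'capture', 'finish_job', 'read_state', 'tip_reach']
[('tip_reach', 0.025)]
```

Depth shows the finger faces ending at tool z ≈ -7 mm rather than +25 mm, so the real fingertips are about 32 mm shorter than stated. That matches the miss. I'll open, turn back and descend step by step, watching the force.

>>> arm_command([
  [[0,0,0,0,0,-0.06,0.32],[0,0,0,0,0,-0.12,0.32],[0,0,0,0,0,-0.18,0.32],[0,0,0,0,0,-0.24,0.32],[0,0,0,0,0,-0.3,0.32],[0,0,0,0,0,-0.333,0.32],[0,0,0,0,0,-0.333,0.32],[0,0,0,0,0,-0.333,0.32]],
])

```text
time: 7.12
eef_pos: [0.5369, 0.1064, 0.1042]
orientation: [0.783, 0.622, -0.0, 0.0]
contact_force: [0.4, 1.1, 0.0]
width: 0.341
finger_force: 0.0
```

>>> arm_command([
  [[0,0,0.03,0,0,0,0.32],[0,0,0.07,0,0,0,0.32],[0,0,0.1,0,0,0,0.32],[0,0,0.13,0,0,0,0.32],[0,0,0.13,0,0,0,0.32]],
])

```text
time: 7.75
eef_pos: [0.5365, 0.1064, 0.0842]
orientation: [0.783, 0.623, -0.0, -0.0]
contact_force: [-1.0, 0.2, -0.1]
width: 0.338
finger_force: 0.0
```

```bash
python3 - <<'E'
from h import *
s=read_state(); p,d=capture("wrist"); np.savez("w4.npz",p=p,d=d,T=toolT(s))
print(s["time"],s["eef_pos"],s["width"],s["contact_force"])
i=camera_info("wrist");X=xyzmap(i,d,i["tool_from_camera"])
fm=(abs(X[:,:,1])>.013)&(abs(X[:,:,1])<.03)&(abs(X[:,:,0]-.0105)<.004)&(X[:,:,2]<.03)
red=(p[:,:,0]>p[:,:,1]*1.4)&fm
print("finger z",np.percentile(X[red][:,2],[50,90,98,100]), np.percentile(X[fm][:,2],[90,98,100]))
cv2.imwrite("pics/w4.png",cv2.resize(p[60:330,120:400,::-1],(622,600),interpolation=cv2.INTER_CUBIC))
E
```

```text
7.75 [0.53652992 0.10637385 0.08415726] 0.3380615358071942 [-1.01050855  0.20469169 -0.06138084]
finger z [-0.04698868 -0.01527037  0.01191524  0.01447243] [0.01338701 0.01435278 0.01536425]
```

View pics/w4.png

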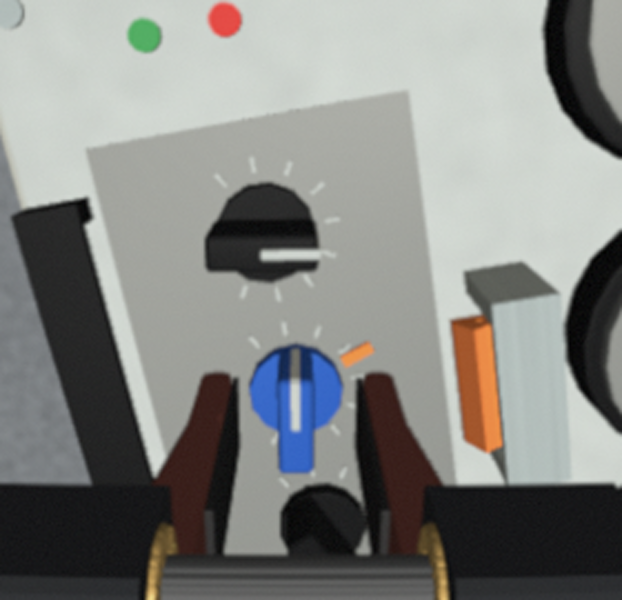

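No contact at TCP z 0.084, which confirms the shorter reach: the tips are about 7 mm above the TCP. The bar at (297,420) lies between the fingers. I'll descend 10 mm more and grip.

>>> arm_command([
  [[0,0,0.03,0,0,0,0.32],[0,0,0.067,0,0,0,0.32],[0,0,0.067,0,0,0,0.32],[0,0,0.067,0,0,0,1],[0,0,0.067,0,0,0,1],[0,0,0.067,0,0,0,1],[0,0,0.067,0,0,0,1],[0,0,0.067,0,0,0,1]],
], squeeze=10)

```text
time: 8.8
eef_pos: [0.5362, 0.1066, 0.0747]
orientation: [0.783, 0.623, -0.0, -0.0]
contact_force: [-4.3, 2.0, 3.3]
width: 0.101
finger_force: 10.0
```

>>> arm_command([
  [[0,0,0,0,0,0.05,1],[0,0,0,0,0,0.1,1],[0,0,0,0,0,0.15,1],[0,0,0,0,0,0.2,1],[0,0,0,0,0,0.25,1],[0,0,0,0,0,0.3,1],[0,0,0,0,0,0.333,1],[0,0,0,0,0,0.333,1],[0,0,0,0,0,0.333,1],[0,0,0,0,0,0.333,1],[0,0,0,0,0,0.333,1],[0,0,0,0,0,0.333,1]],
])

```text
time: 10.3
eef_pos: [0.5366, 0.1063, 0.0747]
orientation: [0.989, 0.149, -0.0, 0.0]
contact_force: [-4.1, 0.0, 5.2]
width: 0.098
finger_force: 10.0
```

```bash
python3 - <<'E'
from h import *
s=read_state(); p,d=capture("wrist")
print(s["time"],s["eef_pos"],s["orientation"],s["width"],s["contact_force"],s["finger_force"])
cv2.imwrite("pics/w5.png",cv2.resize(p[60:330,120:400,::-1],(622,600),interpolation=cv2.INTER_CUBIC))
E
```

```text
10.3 [0.53655119 0.10632902 0.07465885] [ 9.88801942e-01  1.49233419e-01 -3.20309437e-04  6.78304327e-05] 0.09806113972616759 [-4.14819042  0.04675949  5.19435036] 10.00061810016632
```

View pics/w5.png

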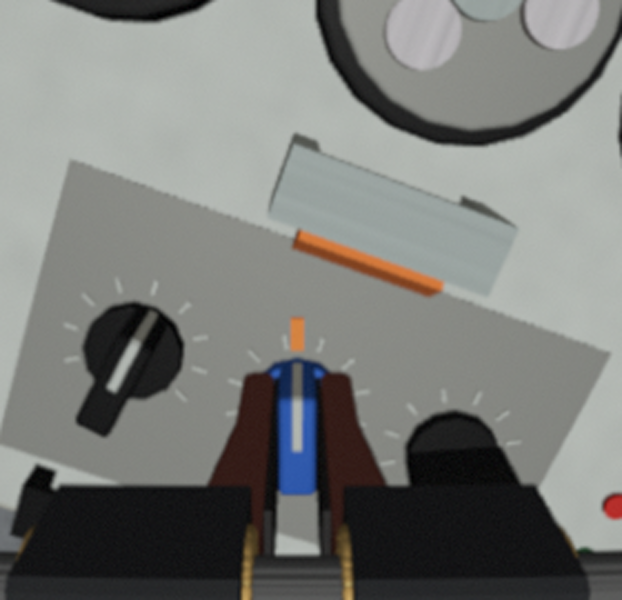

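The pointer, from (297,365) to (297,450) in the crop, lines up with the orange mark at (297,333). Next I'll release, lift and go to the cover.

>>> arm_command([
  [[0,0,0,0,0,0,0.5],[0,0,0,0,0,0,0.5],[0,0,0,0,0,0,0.5],[0,0,-0.1,0,0,0,0.5],[0,0,-0.3,0,0,0,0.5],[0,0,-0.6,0,0,0,0.5],[0,0,-1,0,0,0,0.5],[0,0,-1,0,0,0,0.5]],
])

```text
time: 11.35
eef_pos: [0.5408, 0.1067, 0.2308]
orientation: [0.989, 0.148, 0.006, 0.001]
contact_force: [-0.6, -0.6, 0.4]
width: 0.248
finger_force: 0.0
```

>>> arm_command([
  [[0,0.75,0,0,0,0,0],[0,0.75,0,0,0,0,0],[0,0.75,0,0,0,0,0]],
])

```text
time: 11.72
eef_pos: [0.5705, -0.0041, 0.2244]
orientation: [0.989, 0.147, -0.0, 0.001]
contact_force: [-0.7, -0.1, -0.0]
width: 0.497
finger_force: 0.0
```

>>> arm_command([
  [[0,0.75,0,0,0,0,0],[0,0.75,0,0,0,0,0],[0,0.75,0,0,0,0,0]],
])

```text
time: 12.1
eef_pos: [0.6034, -0.1107, 0.2241]
orientation: [0.989, 0.147, -0.0, 0.0]
contact_force: [-0.3, 0.8, 0.3]
width: 0.5
finger_force: 0.0
```

>>> arm_command([
  [[0.12,0.75,0,0,0,-0.836,0],[0.12,0.75,0,0,0,-0.836,0],[0.12,0.75,0,0,0,-0.836,0],[0.12,0.75,0,0,0,-0.836,0],[0.12,0.75,0,0,0,-0.836,0],[0.12,0.75,0,0,0,-0.836,0],[0.12,0.75,0.1,0,0,-0.836,0],[0.12,0.75,0.3,0,0,-0.836,0],[0.12,0.75,0.3,0,0,-0.836,0],[0.12,0.75,0.3,0,0,-0.836,0],[0.12,0.75,0.3,0,0,-0.836,0],[0.12,0.75,0.3,0,0,-0.836,0],[0.12,0.75,0.3,0,0,-0.836,0],[0.12,0.75,0.3,0,0,-0.836,0],[0.12,0.75,0.3,0,0,-0.836,0],[0.12,0.75,0.3,0,0,-0.836,0],[0.12,0.75,0.3,0,0,-0.836,0]],
])

```text
time: 14.22
eef_pos: [0.6531, -0.2104, 0.1796]
orientation: [0.109, 0.994, 0.0, -0.0]
contact_force: [-0.3, 0.5, 1.3]
width: 0.501
finger_force: 0.0
```

```bash
cat >> h.py <<'E'
def wrist(name):
    s=read_state(); p,d=capture("wrist"); i=camera_info("wrist"); T=toolT(s)@i["tool_from_camera"]
    np.savez(name+".npz",p=p,d=d,T=T)
    print(s["time"],s["eef_pos"].round(4),s["orientation"].round(4),s["joint_positions"].round(2),round(s["width"],3),s["contact_force"].round(1))
    Y=toolT(s)[:3,1]; print("tool y deg",np.degrees(np.arctan2(Y[1],Y[0])))
    return s,p,d,i,T,xyzmap(i,d,T),cv2.cvtColor(p,cv2.COLOR_RGB2HSV)
def P(i,T,m,z):
    v,u=np.nonzero(m); return toplane(i,np.c_[u,v],z,T)
E
python3 - <<'E'
from h import *
s,p,d,i,T,X,h=wrist("w6")
cv2.imwrite("pics/w6.png",p[:,:,::-1])
bl=(h[:,:,0]>100)&(h[:,:,0]<125)&(h[:,:,1]>100)&(abs(X[:,:,2]-.036)<.006)
m=big(bl);m2=cv2.morphologyEx(m.astype(np.uint8),cv2.MORPH_CLOSE,np.ones((25,25)))>0
print("top",rect(P(i,T,m2,.036)),m.sum(),np.median(X[m][:,2]))
rb=(h[:,:,1]<80)&(h[:,:,2]>120)&(abs(X[:,:,2]-.058)<.004)&m2
print("rib",rb.sum(),rect(P(i,T,big(rb),.058)))
E
```

```text
14.225 [ 0.6531 -0.2104  0.1796] [ 1.093e-01  9.940e-01  1.000e-04 -1.000e-04] [-0.41  0.51  1.35  0.    1.27 -1.76] 0.501 [-0.3  0.5  1.3]
tool y deg 77.45030302918174
top (array([ 658. , -211.7]), 150.2, 84.3, 77.39) 11139 0.035937647563509034
rib 399 (array([ 652.7, -210.4]), 8.7, 38.6, 77.38)
```

View pics/w6.png

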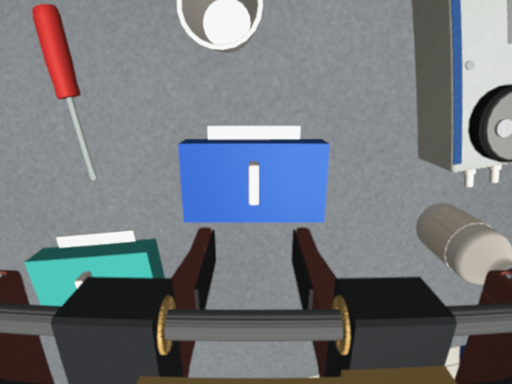

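The cover is centred under the gripper at (254,180), with its rib aligned to the jaws. I'll descend and grip.

>>> arm_command([
  [[0,0,0.3,0,0,0,0],[0,0,0.6,0,0,0,0],[0,0,0.8,0,0,0,0.2],[0,0,0.9,0,0,0,0.2],[0,0,0.96,0,0,0,0.2],[0,0,0.96,0,0,0,0.2],[0,0,0.96,0,0,0,0.2]],
])

```text
time: 15.15
eef_pos: [0.6541, -0.2114, 0.0369]
orientation: [0.109, 0.994, -0.0, 0.001]
contact_force: [0.8, -0.1, -0.9]
width: 0.399
finger_force: 0.0
```

>>> arm_command([
  [[0,0,0,0,0,0,1],[0,0,0,0,0,0,1],[0,0,0,0,0,0,1],[0,0,0,0,0,0,1],[0,0,0,0,0,0,1],[0,0,0,0,0,0,1]],
], squeeze=35)

```text
time: 15.9
eef_pos: [0.6533, -0.211, 0.036]
orientation: [0.108, 0.994, -0.0, 0.0]
contact_force: [-1.2, 0.9, 4.1]
width: 0.106
finger_force: 35.0
```

>>> arm_command([
  [[0,0,-0.2,0,0,0,1],[0,0,-0.5,0,0,0,1],[0,0,-0.9,0,0,0,1],[0,0,-1,0,0,0,1],[0,0,-1,0,0,0,1],[0,0,-1,0,0,0,1]],
])

```text
time: 16.65
eef_pos: [0.6516, -0.2103, 0.1831]
orientation: [0.109, 0.994, 0.001, -0.002]
contact_force: [0.2, 0.3, -0.9]
width: 0.108
finger_force: 35.0
```

```bash
cat >> h.py <<'E'
Rr=R.from_rotvec
UO=np.array([.5792,.1045,0]); RU=R.from_euler('z',-3.0,degrees=True)
TC=np.array([-.0046,0,.036])     # TCP in cover frame
RCT=R.from_matrix(np.array([[-1,0,0],[0,1,0],[0,0,-1]]).T)  # tool axes in cover: x->-x,y->y,z->-z
def goal(lip,th):   # lip in unit frame, tilt -> world TCP pose
    Rc=RU*R.from_euler('y',-th); L=UO+RU.apply(lip)
    return L+Rc.apply(TC-np.array([-.056,0,.0015])), Rc*RCT
def rel(p,Rg,s=None):
    s=s or read_state(); R0=R.from_quat(s["orientation"])
    dp=R0.inv().apply(p-s["eef_pos"]); rv=(R0.inv()*Rg).as_rotvec()
    return (dp/.15).round(3), (rv/np.pi).round(4)
E
python3 - <<'E'
from h import *
s,p,d,i,T,X,h=wrist("w7")
p_,Rg=goal(np.array([-.070,0,.13]),0.25); print(p_,rel(p_,Rg))
# cover in tool frame from camera
Xt=xyzmap(i,d,i["tool_from_camera"])
bl=(h[:,:,0]>100)&(h[:,:,0]<125)&(h[:,:,1]>100)&(abs(Xt[:,:,0])<.1)&(abs(Xt[:,:,1])<.09)&(abs(Xt[:,:,2])<.02)
q=Xt[big(bl)];print("top plane z in tool",np.percentile(q[:,2],[5,50,95]),q.min(0),q.max(0))
wh=(h[:,:,1]<60)&(h[:,:,2]>150)&(Xt[:,:,0]>.03)&(Xt[:,:,0]<.075)&(abs(Xt[:,:,1])<.07)&(Xt[:,:,2]<.06)
q=Xt[wh];print("lip tool",np.percentile(q,[1,50,99],axis=0),wh.sum())
E
```

```text
16.65 [ 0.6516 -0.2103  0.1831] [ 1.085e-01  9.941e-01  6.000e-04 -2.000e-03] [-0.41  0.51  1.35 -0.    1.28 -1.77] 0.108 [ 0.2  0.3 -0.9]
tool y deg 77.54056855709669
[0.55050604 0.10600379 0.17614404] (array([1.112, 1.914, 0.051]), array([-0.0062, -0.0808, -0.0523]))
top plane z in tool [-0.00083593  0.0002006   0.00903045] [-0.03664076 -0.07582665 -0.01890066] [0.03749423 0.07528495 0.01997629]
lip tool [[ 0.03679711 -0.04941863  0.03148935]
 [ 0.04394144 -0.00040585  0.03305091]
 [ 0.05091914  0.04851412  0.0345822 ]] 3479
```

>>> arm_command([
  [[0.2,0.35,0,0,0,0,1],[0.55,0.95,0,0,0,0,1],[0.55,0.95,0,0,0,0,1],[0.55,0.95,0,0,0,0,1],[0.55,0.95,0,0,0,0,1]],
])

```text
time: 17.32
eef_pos: [0.6031, -0.0543, 0.1845]
orientation: [0.108, 0.994, -0.0, -0.001]
contact_force: [-0.2, 0.3, -1.1]
width: 0.109
finger_force: 35.0
```

>>> arm_command([
  [[0.2,0.4,0.02,-0.002,-0.027,-0.017,1],[0.4,0.8,0.05,-0.004,-0.054,-0.034,1],[0.56,0.96,0.05,-0.006,-0.0808,-0.0523,1],[0.56,0.96,0.05,-0.006,-0.0808,-0.0523,1],[0.56,0.96,0.05,-0.006,-0.0808,-0.0523,1],[0.56,0.96,0.05,-0.006,-0.0808,-0.0523,1]],
])

```text
time: 18.08
eef_pos: [0.5544, 0.1033, 0.1784]
orientation: [0.027, 0.991, -0.005, 0.127]
contact_force: [-0.0, -0.1, -2.0]
width: 0.11
finger_force: 35.0
```

```bash
python3 - <<'E'
from h import *
s,p,d,i,T,X,h=wrist("w8")
for l in ([-.080,0,.085],[-.080,0,.075],[-.084,0,.0725]):
    p_,Rg=goal(np.array(l),0.25); print(p_,rel(p_,Rg,s))
# ridge seen?
bk=(np.max(p,2)<60)&(X[:,:,2]>.072)&(X[:,:,2]<.09)&(X[:,:,0]<.51)&(X[:,:,0]>.44)
if bk.sum()>50: print("ridge",bk.sum(),rect(P(i,T,big(bk),.081)))
cv2.imwrite("pics/w8.png",p[:,:,::-1])
E
```

```text
18.075 [0.5544 0.1033 0.1784] [ 0.027   0.9915 -0.0046  0.1272] [ 0.09  0.23  1.85 -0.05  0.81 -1.4 ] 0.11 [-0.  -0.1 -2. ]
tool y deg 86.86491233992588
[0.54051974 0.10652715 0.13114404] (array([0.17 , 0.017, 0.282]), array([-0.0009,  0.0017, -0.0005]))
[0.54051974 0.10652715 0.12114404] (array([0.187, 0.017, 0.346]), array([-0.0009,  0.0017, -0.0005]))
[0.53652523 0.10673649 0.11864404] (array([0.217, 0.017, 0.355]), array([-0.0009,  0.0017, -0.0005]))
ridge 3873 (array([482.1, 108.8]), 121.9, 17.0, 86.99)
```

View pics/w8.png

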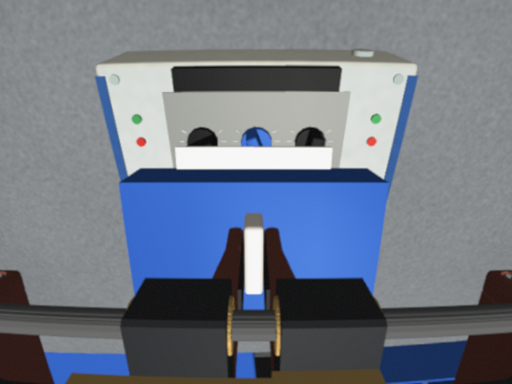

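The view shows the tilted cover in the gripper. Its lip edge at (254,148) is parallel to the slot ridge at (256,80), and both are centred. I'll descend to just above the panel.

>>> arm_command([
  [[0.1,0.017,0.1,0,0,0,1],[0.16,0.017,0.2,0,0.0017,0,1],[0.175,0.017,0.29,0,0.0017,0,1],[0.187,0.017,0.34,0,0.0017,0,1],[0.187,0.017,0.34,0,0.0017,0,1],[0.187,0.017,0.34,0,0.0017,0,1],[0.187,0.017,0.34,0,0.0017,0,1]],
])

```text
time: 19.0
eef_pos: [0.5385, 0.108, 0.1221]
orientation: [0.026, 0.992, -0.004, 0.124]
contact_force: [0.1, 1.0, -1.3]
width: 0.11
finger_force: 35.0
```

```bash
cat > meas.py <<'E'
from h import *
import sys
s,p,d,i,T,X,h=wrist(sys.argv[1])
bk=(np.max(p,2)<60)&(X[:,:,2]>.074)&(X[:,:,2]<.09)&(X[:,:,0]<.51)&(X[:,:,0]>.44)&(abs(X[:,:,1]-.109)<.08)
b=big(bk); Rg=RU.inv().apply(P(i,T,b,.081)-UO); print("ridge unit x",np.percentile(Rg[:,0],[1,99]),"y",np.percentile(Rg[:,1],[1,99]), "rect",rect(P(i,T,b,.081)))
wh=(h[:,:,1]<60)&(h[:,:,2]>150)&(X[:,:,2]<.095)&(abs(X[:,:,1]-.107)<.052)&(X[:,:,0]<.53)&(X[:,:,0]>.478)&(X[:,:,2]>.071)
L=RU.inv().apply(X[wh]-UO)
for a in np.arange(-.1,-.06,.004):
    m=abs(L[:,0]-a)<.002
    if m.sum()>30: print("lip",round(a,3),m.sum(),"z top",np.median(L[m,2]).round(4),"y",np.percentile(L[m,1],[2,98]).round(4))
print("lip min x",np.percentile(L[:,0],[.5,2]))
Rw=R.from_quat(s["orientation"]);Rc=Rw*RCT.inv(); lip=s["eef_pos"]+Rc.apply(np.array([-.056,0,.0015])-TC)
print("kin lip in unit",RU.inv().apply(lip-UO).round(4),"tilt",np.arccos(Rc.as_matrix()[2,2]).round(3))
E
python3 meas.py w9
```

```text
19.0 [0.5385 0.108  0.1221] [ 0.0259  0.9919 -0.0043  0.1244] [ 0.1   0.3   1.93 -0.06  0.66 -1.37] 0.11 [ 0.1  1.  -1.3]
tool y deg 86.99722448414613
ridge unit x [-0.10654503 -0.08886754] y [-0.06057839  0.05883432] rect (array([481.3, 108.7]), 122.1, 18.7, 87.47)
lip -0.084 44 z top 0.0713 y [-0.0502  0.0436]
lip -0.08 787 z top 0.0769 y [-0.0481  0.0484]
lip -0.076 983 z top 0.0779 y [-0.0475  0.0486]
lip -0.072 976 z top 0.0791 y [-0.047   0.0486]
lip -0.068 755 z top 0.0801 y [-0.0475  0.0485]
lip min x [-0.08278829 -0.08135764]
kin lip in unit [-0.0822  0.0012  0.076 ] tilt 0.25
```

>>> arm_command([
  [[0.002,-0.007,0.01,0,0,0,1],[0.005,-0.007,0.019,0,0,0,1],[0.005,-0.007,0.019,0,0,0,1],[0.005,-0.007,0.019,0,0,0,1],[0.005,-0.007,0.019,0,0,0,1]],
])

```text
time: 19.68
eef_pos: [0.5381, 0.107, 0.1193]
orientation: [0.026, 0.992, -0.004, 0.124]
contact_force: [-4.6, 0.8, 5.8]
width: 0.109
finger_force: 35.0
```

```bash
python3 meas.py w10
```

```text
19.675 [0.5381 0.107  0.1193] [ 0.0258  0.9919 -0.0042  0.1244] [ 0.1   0.3   1.94 -0.06  0.65 -1.38] 0.109 [-4.6  0.8  5.8]
tool y deg 87.00321682962603
ridge unit x [-0.10655883 -0.0885272 ] y [-0.06058879  0.05884533] rect (array([481.5, 108.7]), 122.2, 18.8, 87.0)
lip -0.084 32 z top 0.0713 y [-0.0491  0.046 ]
lip -0.08 448 z top 0.0731 y [-0.0491  0.0472]
lip -0.076 989 z top 0.0742 y [-0.0479  0.0477]
lip -0.072 972 z top 0.0755 y [-0.0484  0.0478]
lip -0.068 972 z top 0.0767 y [-0.0481  0.0477]
lip -0.064 111 z top 0.0772 y [-0.0487  0.047 ]
lip min x [-0.082643   -0.08078647]
kin lip in unit [-0.0825  0.0003  0.0732] tilt 0.25
```

>>> arm_command([
  [[0.02,0,-0.01,0,0,0,1],[0.04,0,-0.015,0,0,0,1],[0.06,0,-0.02,0,0,0,1],[0.075,0,-0.024,0,0,0,1],[0.089,0,-0.0275,0,0,0,1],[0.089,0,-0.0275,0,0,0,1],[0.089,0,-0.0275,0,0,0,1]],
])

```text
time: 20.6
eef_pos: [0.5243, 0.1076, 0.1195]
orientation: [0.026, 0.992, -0.004, 0.124]
contact_force: [0.6, 0.1, -1.0]
width: 0.111
finger_force: 35.0
```

```bash
python3 meas.py w11
```

```text
20.6 [0.5243 0.1076 0.1195] [ 0.0259  0.9919 -0.0044  0.1241] [ 0.1   0.29  1.97 -0.07  0.64 -1.37] 0.111 [ 0.6  0.1 -1. ]
tool y deg 86.9954449005516
ridge unit x [-0.1068525  -0.08932048] y [-0.06048753  0.05893687] rect (array([481.2, 108.8]), 122.0, 18.9, 86.95)
lip -0.088 151 z top 0.0808 y [-0.0459  0.046 ]
lip -0.084 765 z top 0.0766 y [-0.0488  0.0477]
lip -0.08 606 z top 0.0775 y [-0.0478  0.0475]
lip min x [-0.08837898 -0.08811432]
kin lip in unit [-0.0963  0.0001  0.0734] tilt 0.249
```

The lip slid into the slot without resistance. I'll push on to the back wall.

>>> arm_command([
  [[0.014,0,-0.0035,0,0,0,1],[0.027,0,-0.007,0,0,0,1],[0.035,0,-0.009,0,0,0,1],[0.035,0,-0.009,0,0,0,1],[0.035,0,-0.009,0,0,0,1]],
])

```text
time: 21.28
eef_pos: [0.5188, 0.1079, 0.1195]
orientation: [0.026, 0.992, -0.004, 0.124]
contact_force: [0.0, -1.3, -0.9]
width: 0.113
finger_force: 35.0
```

```bash
python3 meas.py w12
```

```text
21.275 [0.5188 0.1079 0.1195] [ 0.0259  0.9919 -0.0043  0.1241] [ 0.1   0.28  1.98 -0.07  0.64 -1.36] 0.113 [ 0.  -1.3 -0.9]
tool y deg 86.99319539360414
ridge unit x [-0.10706405 -0.08838861] y [-0.06047762  0.05886326] rect (array([481.6, 108.9]), 122.0, 20.1, 86.94)Traceback (most recent call last):
  File "meas.py", line 11, in <module>
    print("lip min x",np.percentile(L[:,0],[.5,2]))
                      ~~~~~~~~~~~~~^^^^^^^^^^^^^^^
    return _quantile_unchecked(
        a, q, axis, out, overwrite_input, method, keepdims, weights)
    return _ureduce(a,
                    func=_quantile_ureduce_func,
    ...<5 lines>...
                    overwrite_input=overwrite_input,
                    method=method)
    r = func(a, **kwargs)
    result = _quantile(arr,
                       quantiles=q,
    ...<2 lines>...
                       out=out,
                       weights=wgt)
    slices_having_nans = np.isnan(arr[-1, ...])
                                  ~~~^^^^^^^^^
IndexError: index -1 is out of bounds for axis 0 with size 0
```

>>> arm_command([
  [[0.007,0,-0.0018,0,0,0,1],[0.013,0,-0.0035,0,0,0,1],[0.013,0,-0.0035,0,0,0,1],[0.013,0,-0.0035,0,0,0,1]],
])

```text
time: 21.82
eef_pos: [0.5178, 0.108, 0.1199]
orientation: [0.026, 0.992, -0.004, 0.125]
contact_force: [3.3, -0.9, -2.6]
width: 0.114
finger_force: 35.0
```

```bash
python3 meas.py w13 2>/dev/null; python3 - <<'E'
from h import *
f=np.load("w13.npz"); p=f["p"]; cv2.imwrite("pics/w13.png",cv2.resize(p[0:250,80:430,::-1],(800,571),interpolation=cv2.INTER_CUBIC))
E
```

```text
21.825 [0.5178 0.108  0.1199] [ 0.0259  0.9918 -0.0043  0.125 ] [ 0.1   0.28  1.98 -0.07  0.64 -1.36] 0.114 [ 3.3 -0.9 -2.6]
tool y deg 86.9966172407659
ridge unit x [-0.10723044 -0.08845507] y [-0.06044328  0.0588535 ] rect (array([481.4, 108.8]), 122.1, 20.2, 86.97)
```

View pics/w13.png

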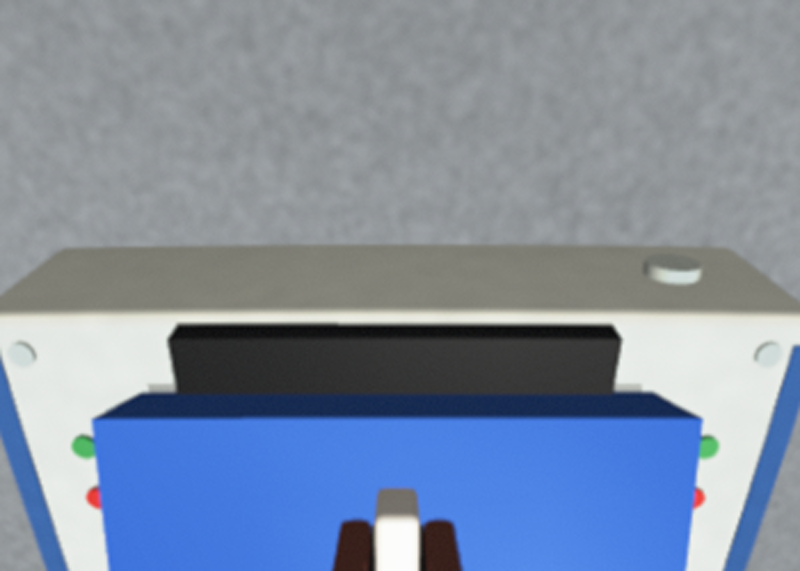

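The crop shows the lip inside the slot, with the front wall edge at (400,395) up against the ridge at (395,360). The +3 N reading means it has reached the back wall. Next I'll swing it down about the lip until it nearly rests on the latch.

```bash
python3 - <<'E'
from h import *
s=read_state();Rc=R.from_quat(s["orientation"])*RCT.inv(); lip=RU.inv().apply(s["eef_pos"]+Rc.apply(np.array([-.056,0,.0015])-TC)-UO);print(lip)
for th in (.2,.16,.12,.10):
    p_,Rg=goal(np.array([-.1010,lip[1],.0727]),th); print(th,*rel(p_,Rg,s))
E
```

```text
[-0.10277275  0.00014803  0.07376866]
0.2 [-0.021 -0.001  0.028] [-0.0006  0.0162  0.0001]
0.16 [-0.029 -0.001  0.042] [-0.0006  0.0289  0.0001]
0.12 [-0.037 -0.001  0.056] [-0.0006  0.0416  0.0001]
0.1 [-0.04  -0.001  0.064] [-0.0006  0.048   0.0001]
```

>>> arm_command([
  [[-0.015,0,0.014,0,0.008,0,1],[-0.021,0,0.028,0,0.0162,0,1],[-0.025,0,0.035,0,0.0225,0,1],[-0.029,0,0.042,0,0.0289,0,1],[-0.033,0,0.049,0,0.0352,0,1],[-0.037,0,0.056,0,0.0416,0,1],[-0.037,0,0.056,0,0.0416,0,1],[-0.037,0,0.056,0,0.0416,0,1]],
])

```text
time: 22.88
eef_pos: [0.5245, 0.1075, 0.1131]
orientation: [0.026, 0.998, -0.003, 0.059]
contact_force: [1.6, 0.3, 6.6]
width: 0.114
finger_force: 35.0
```

```bash
python3 - <<'E'
from h import *
s=read_state();Rc=R.from_quat(s["orientation"])*RCT.inv(); lip=RU.inv().apply(s["eef_pos"]+Rc.apply(np.array([-.056,0,.0015])-TC)-UO);print(lip,s["contact_force"],np.arccos(Rc.as_matrix()[2,2]))
E
```

```text
[-1.01819779e-01  9.49956441e-05  7.28293728e-02] [1.59568553 0.25810157 6.6197345 ] 0.11718467135345409
```

The tooth now rests on the latch (6.6 N). I'll release and retreat.

>>> arm_command([
  [[0,0,0,0,0,0,0.4],[0,0,0,0,0,0,0.4],[0,0,0,0,0,0,0.4],[0,0,0,0,0,0,0.4],[0,0,-0.1,0,0,0,0.4],[0,0,-0.3,0,0,0,0.4],[0,0,-0.5,0,0,0,0.4],[0,0,-0.5,0,0,0,0.4],[0,0,-0.5,0,0,0,0.4]],
])

```text
time: 24.0
eef_pos: [0.515, 0.1082, 0.1873]
orientation: [0.026, 0.998, -0.003, 0.059]
contact_force: [0.4, 0.6, -0.2]
width: 0.3
finger_force: 0.0
```

```bash
cat > cov.py <<'E'
from h import *
import sys
s,p,d,i,T,X,h=wrist(sys.argv[1])
U=RU.inv().apply(X.reshape(-1,3)-UO).reshape(X.shape)
bl=(h[:,:,0]>100)&(h[:,:,0]<125)&(h[:,:,1]>100)&(U[:,:,2]>.098)&(U[:,:,2]<.14)&(abs(U[:,:,1])<.085)&(U[:,:,0]>-.11)&(U[:,:,0]<.01)
q=U[big(bl)]
c,*_=np.linalg.lstsq(np.c_[q[:,:2],np.ones(len(q))],q[:,2],rcond=None)
r=q[:,2]-np.c_[q[:,:2],np.ones(len(q))]@c; k=abs(r)<.003
c,*_=np.linalg.lstsq(np.c_[q[k,:2],np.ones(k.sum())],q[k,2],rcond=None)
print("slopes x,y",c[:2],"z at rear x=-9",c@[-.009,0,1],"x",np.percentile(q[k,0],[.5,99.5]),"y",np.percentile(q[k,1],[.5,99.5]),k.sum())
if len(sys.argv)>2:
    z=c@[-.009,0,1]
    p_=UO+RU.apply([-.010,0,z+float(sys.argv[2])-.007]); Rg=RU*RCT; print(p_,rel(p_,Rg,s))
E
python3 cov.py w14 .03
```

```text
24.0 [0.515  0.1082 0.1873] [ 0.0261  0.9979 -0.0027  0.0591] [ 0.09  0.23  1.8  -0.02  1.   -1.42] 0.3 [ 0.4  0.6 -0.2]
tool y deg 86.99752170879704
slopes x,y [ 0.10301846 -0.00054907] z at rear x=-9 0.11535768602812621 x [-0.0888699 -0.0067999] y [-0.07397898  0.07401029] 15278
[0.5692137  0.10502336 0.13835769] (array([-0.321, -0.001,  0.366]), array([-0.0007,  0.0377,  0.    ]))
```

The cover rests hooked at 0.103 rad, as expected. I'll close the fingers, go upright above the rear and then press.

>>> arm_command([
  [[-0.2,0,0.1,0,0.019,0,1],[-0.321,0,0.2,0,0.0377,0,1],[-0.321,0,0.3,0,0.0377,0,1],[-0.321,0,0.366,0,0.0377,0,1],[-0.321,0,0.366,0,0.0377,0,1],[-0.321,0,0.366,0,0.0377,0,1],[-0.321,0,0.366,0,0.0377,0,1]],
])

```text
time: 24.92
eef_pos: [0.5695, 0.1054, 0.1392]
orientation: [0.026, 1.0, -0.001, 0.0]
contact_force: [-0.5, -1.1, -0.7]
width: 0.005
finger_force: 0.0
```

>>> arm_command([
  [[0,0,0.1,0,0,0,1],[0,0,0.15,0,0,0,1],[0,0,0.18,0,0,0,1],[0,0,0.2,0,0,0,1],[0,0,0.22,0,0,0,1],[0,0,0.22,0,0,0,1]],
])

```text
time: 25.68
eef_pos: [0.5691, 0.1051, 0.1047]
orientation: [0.026, 1.0, -0.001, -0.001]
contact_force: [-0.0, 0.6, 0.4]
width: 0.002
finger_force: 0.0
```

>>> arm_command([
  [[0,0,0.015,0,0,0,1],[0,0,0.03,0,0,0,1],[0,0,0.04,0,0,0,1],[0,0,0.04,0,0,0,1]],
])

```text
time: 26.18
eef_pos: [0.5698, 0.1052, 0.1029]
orientation: [0.026, 1.0, -0.001, 0.001]
contact_force: [-9.2, -1.2, 30.2]
width: 0.005
finger_force: 15.0
```

>>> arm_command([
  [[0,0,0.015,0,0,0,1],[0,0,0.03,0,0,0,1],[0,0,0.04,0,0,0,1],[0,0,0.04,0,0,0,1]],
])

```text
time: 26.68
eef_pos: [0.5706, 0.1051, 0.1026]
orientation: [0.026, 1.0, -0.001, 0.002]
contact_force: [-22.2, -2.9, 77.1]
width: 0.011
finger_force: 38.3
```

77 N is too high, so I'm backing off at once and checking.

>>> arm_command([
  [[0,0,-0.08,0,0,0,1],[0,0,-0.15,0,0,0,1],[0.3,0,-0.5,0,0,0,1],[0.36,0,-0.55,0,0,0,1],[0.36,0,-0.55,0,0,0,1],[0.36,0,-0.55,0,0,0,1]],
])

```text
time: 27.42
eef_pos: [0.5161, 0.108, 0.1748]
orientation: [0.026, 1.0, -0.001, -0.0]
contact_force: [-1.1, 0.3, -0.7]
width: 0.005
finger_force: 0.0
```

```bash
python3 cov.py w15 .03; python3 - <<'E'
from h import *
f=np.load("w15.npz");p,d,T=f["p"],f["d"],f["T"];i=camera_info("wrist")
Xt=xyzmap(i,d,i["tool_from_camera"]); fm=(abs(Xt[:,:,1])<.02)&(abs(Xt[:,:,0]-.011)<.003)&(p[:,:,0]>p[:,:,1]*1.3)
print("tip",np.percentile(Xt[fm][:,2],[90,99,100]))
# heights just behind cover at y~0
U=RU.inv().apply(xyzmap(i,d,T).reshape(-1,3)-UO).reshape(384,512,3)
for x in np.arange(-.02,.03,.004):
    print(round(x,3),[ (np.round(np.median(U[m][:,2]),4) if m.sum()>3 else None) for y in (-.06,-.035,-.015,0,.015,.035,.06) for m in [(abs(U[:,:,0]-x)<.002)&(abs(U[:,:,1]-y)<.004)&(U[:,:,2]<.13)]])
p2,d2=capture("top");it=camera_info("top");np.savez("t2.npz",p=p2,d=d2)
U=RU.inv().apply(xyzmap(it,d2).reshape(-1,3)-UO).reshape(384,512,3)
print("top cam")
for x in np.arange(-.09,.03,.008):
    print(round(x,3),[ (np.round(np.median(U[m][:,2]),4) if m.sum()>1 else None) for y in (-.06,-.035,-.015,0,.015,.035,.06) for m in [(abs(U[:,:,0]-x)<.003)&(abs(U[:,:,1]-y)<.004)&(U[:,:,2]<.14)]])
E
```

```text
27.425 [0.5161 0.108  0.1748] [ 2.630e-02  9.997e-01 -1.200e-03 -5.000e-04] [ 0.08  0.3   1.72 -0.    1.12 -1.44] 0.005 [-1.1  0.3 -0.7]
tool y deg 86.9859655951513
slopes x,y [-0.00148449 -0.00059691] z at rear x=-9 0.10575965946501228 x [-0.08536247 -0.00235949] y [-0.07393572  0.07411503] 15284
[0.5692137  0.10502336 0.12875966] (array([-0.355, -0.001,  0.307]), array([-0.0008, -0.0003, -0.0001]))
tip [-0.01425878 -0.00596935 -0.00448623]
-0.02 [np.float64(0.1057), np.float64(0.1059), np.float64(0.106), None, np.float64(0.1058), np.float64(0.1058), np.float64(0.1057)]
-0.016 [np.float64(0.1056), np.float64(0.1059), None, None, None, np.float64(0.1056), np.float64(0.1056)]
-0.012 [np.float64(0.1056), np.float64(0.1058), None, None, None, np.float64(0.106), np.float64(0.1055)]
-0.008 [np.float64(0.1058), np.float64(0.1058), None, None, None, np.float64(0.1056), np.float64(0.106)]
-0.004 [np.float64(0.1058), np.float64(0.1058), None, None, None, np.float64(0.1058), np.float64(0.1057)]
0.0 [np.float64(0.1055), None, None, None, None, None, np.float64(0.1049)]
0.004 [None, None, None, 
[... 934 characters left out ...]
e, np.float64(0.105), None, None, None, None]
-0.042 [None, None, None, None, None, None, None]
-0.034 [None, None, None, None, None, None, None]
-0.026 [None, None, np.float64(0.1047), None, None, None, None]
-0.018 [None, None, None, None, None, None, None]
-0.01 [None, None, None, None, None, None, None]
-0.002 [None, None, np.float64(0.1054), np.float64(0.107), None, None, None]
0.006 [np.float64(0.0702), None, np.float64(0.0913), np.float64(0.0913), None, None, None]
0.014 [np.float64(0.0705), np.float64(0.0698), np.float64(0.1012), np.float64(0.0995), None, None, None]
0.022 [np.float64(0.0705), np.float64(0.0704), np.float64(0.0985), np.float64(0.0978), np.float64(0.0999), None, None]
```

The cover is flat (slope -0.0015, top at 105.8 mm), so it snapped in and the high force came from pressing on after it was seated. I'll retreat clear and verify the latch from above.

>>> arm_command([
  [[0.5,0,-0.6,0,0,0,1],[1,0,-0.9,0,0,0,1],[1,0,-0.9,0,0,0,1],[1,0,-0.9,0,0,0,1],[1,0,-0.9,0,0,0,1],[1,0,-0.9,0,0,0,1]],
])

```text
time: 28.28
eef_pos: [0.3668, 0.1162, 0.3097]
orientation: [0.026, 1.0, -0.001, -0.001]
contact_force: [0.4, 0.0, -0.2]
width: 0.008
finger_force: 0.0
```

```bash
python3 - <<'E'
from h import *
s=read_state();print(s["time"],s["eef_pos"],s["contact_force"])
it=camera_info("top");p2,d2=capture("top")
isc=camera_info("scene");p3,d3=capture("scene")
for n,i,p0,pp,dd in (("top",it,np.load("top0.npz")["p"],p2,d2),("scene",isc,np.load("scene0.npz")["p"],p3,d3)):
  for lab,p in (("before",p0),("after",pp)):
    h=cv2.cvtColor(p,cv2.COLOR_RGB2HSV);v,u=np.nonzero((h[:,:,0]<18)&(h[:,:,1]>120)&(h[:,:,2]>110))
    if len(u)==0: continue
    q=RU.inv().apply(toplane(i,np.c_[u,v],.090)-UO);k=(abs(q[:,1])<.03)&(q[:,0]>-.01)&(q[:,0]<.03)
    print(n,lab,k.sum(),q[k].mean(0) if k.any() else None)
  U=RU.inv().apply(xyzmap(i,dd).reshape(-1,3)-UO); h=cv2.cvtColor(pp,cv2.COLOR_RGB2HSV).reshape(-1,3)
  k=(h[:,0]>100)&(h[:,0]<125)&(h[:,1]>100)&(abs(U[:,2]-.106)<.006)&(abs(U[:,1])<.08)&(U[:,0]>-.1)&(U[:,0]<.01)
  if k.sum()>50: print(n,"cover slope",np.linalg.lstsq(np.c_[U[k,:2],np.ones(k.sum())],U[k,2],rcond=None)[0],np.percentile(U[k,0],[1,99]),k.sum())
E
```

```text
28.275 [0.36675008 0.11616853 0.30972424] [ 0.42889901  0.01187543 -0.15988037]
top before 40 [ 0.00427242 -0.00113797  0.09      ]
top after 20 [ 0.00576991 -0.00245073  0.09      ]
top cover slope [ 0.00115439 -0.00145295  0.10631459] [-0.08431623 -0.00248432] 2167
scene before 7 [0.02023751 0.00130598 0.09      ]
scene after 7 [0.02023751 0.00130598 0.09      ]
scene cover slope [-0.00519956 -0.00140614  0.10638525] [-0.08540544 -0.0010673 ] 1668
```

```bash
python3 -c "
from cell import *
print(finish_job())"
```

```text
the job is handed in; nothing more can be done
None
```

I handed the job in at about 28 s: the blue knob's pointer lined up with the orange mark by eye, and the cover is hooked, pressed and lying flat. I judged the latch closed because the cover stays flat on its own, as I couldn't see the nose clearly. The pressing force briefly reached 77 N (wrist limit 120 N), and `finish_job()` returned no verdict.

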